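Set a plank against the flip stop of a crosscut sled

ROBOT

A 6-joint arm with a two-finger parallel gripper is mounted at the origin on the work surface; the furniture and walls round the work are solid. World frame = base frame: x ahead of the robot, y to its left, z up, the work surface at z = 0. Lengths are in m, angles in rad, forces in N, time in s.
With the tool pointing down it reaches from about 0.35 to 0.975 m from the base axis. Payload 4.9 kg.
Tool frame: the origin (TCP) lies at the very end of the fingers, on their centre line; the grasp point (between the pads) lies 19 mm behind it; z points along the fingers, y is the line along which they close (so a half turn about z gives the same grasp; the last joint's range is limited). The gripper opens to 85 mm and grips with 20 to 120 N. Pads are 22 mm wide; open, the fingers measure 114 mm over their backs; the gripper's body (76 mm by 85 mm) begins 54 mm behind the grasp point. The pads swing forward as they close: fully open they stand 13 mm farther back than shut.
Start: joints at [-1.328, 0.053, 1.613, -0, 1.476, -0.119], TCP at [0.221, -0.585, 0.231] pointing down, gripper open.
Joint ranges: [-3.01, 3.01], [-1.01, 2.22], [0.06, 2.58], [-1.02, 4.17], [0.09, 2.62], [-3.14, 3.14]. Speed limits (rad/s): [2.57, 2.57, 3.14, 3.14, 3.14, 3.14].

INTERFACE

Orientations are given as a rotation vector (axis times angle).
In Python, from station import get_obs, optics, ctrl gives the robot as it stands.
- The arm moves only by the shell command python3 -m pendant 'ROWS' [FORCE]. ROWS is JSON, a list of rows, each a list of 3 entries, a list of its own where there are three numbers: the shift along the tool's x, y, z in mm, then the turn, a rotation vector about the tool's x, y, z in rad, then the opening, from 0 (shut) to 1 (fully open). A call has 1 to 12 rows; each row shifts and turns the commanded pose from where the row before left it, along the tool's axes as they then stand; what a row does not reach is not made up. A row lasts 1/12 s, in which the tool goes at most 41.7 mm and 7.16 degrees, less where a joint would pass 70% of its speed; a pose out of reach is approached as far as the arm can. A call is refused whole if a number of a shift passes 41.7 or a number of a turn 0.125, either way. A call with a gripper value outside its range is refused whole. The fingers move at their own pace and stop on an object; FORCE is the grip in N (left out, the last holds). Time passes only in rows, so rows that do not move let the fingers close. It gives the time, the measured TCP pose, the force, the opening and the grip force at its end, in the units of the state.
- get_obs(): the state, without advancing time (a new reading comes with each control period).
- optics.get_image(name): name is "side" or "top"; returns the picture (400x640x3 uint8, red, green, blue); there is no depth.
- optics.camera_model(name): a dict with "fx", "fy", "cx", "cy" (pixels), "distortion" ([k1, k2, p1, p2, k3] as OpenCV has them; the pictures are not rectified), "cam_to_world" (4x4, takes a point from camera to world coordinates). Camera axes: x right, y up, looking along -z (the intrinsics and any distortion apply to the point x, -y, -z); pixel columns grow to the right and rows downward; lengths in m; the calibration is good to about 2 mm. A picture is of the moment at which its call begins. camera_model takes no time and is no camera call.
- ctrl.finish_job(): hands the job in; it is judged then, once.
The state is a dict: "t": time; "q": joint angles; "dq": joint speeds; "effort": joint torques, N m; "tool_pos": TCP position; "tool_rot": TCP orientation; "contact_force": force on the tool from outside, world axes, zero at the start; "wrist_torque": the same for the moment, N m; "opening": finger opening in m; "grip_force": force on a finger pad.
Only numpy, scipy, OpenCV 4.12 (cv2) and the standard library are available. Lean on these libraries where they do the work, as an engineer would, in place of code of your own. Each camera call takes 0.05 s, during which the arm holds its last target. There are 200 camera calls.

TASK

Get the crosscut sled ready for its next cut by pushing with the fingertips only; nothing may be picked up. Flip the red length stop over so that it hangs down in front of the fence, leaving the blue stop folded back, and tip the plank, which stands on its edge, over onto its flat side towards the fence, so that the edge now uppermost becomes the edge that meets the fence. Push the plank until that edge lies against the fence along its whole length and its left end touches the red stop, without disturbing the tape measure, the pencil or the offcut.

Things in the scene. Friction and masses are not known exactly. Their poses are not given: they have to be found in the camera images.
- sled: Crosscut sled, fixed: brown MDF base 325 x 580 x 12 mm, wooden fence along its far side. Origin on the table under it, x towards the fence, y left along it, z up. Base: x -155 to 170, y -290 to 290 mm, top at z 12. Fence face: plane x = 125 mm, looking to -x; fence 30 mm thick, top at z 62 (68 with its metal track). Rail on the robot's side: x -151 to -129, top at z 50.
- stop_red_foot: Foot of the red flip stop, fixed on the fence. Origin: upper front edge of the fence, z 62 mm above the table, in the plane of its face; axes like the sled's. Hinge along y through x -10, z +10 mm. When down, the arm hangs ahead of the fence face: x -39 to -3, y -11 to +11 mm, to 6 mm above the base; the plank's end butts on its right side (y -11). The feet are about 85 mm apart, in either order.
- stop_blue_foot: Foot of the blue flip stop, the same as the red one in shape and axes.
- stop_red (a joint): Red stop's arm: 0 = hanging in front of the fence; 3.4 rad = folded back over the fence, at rest. Swung towards the robot it passes its balance near 2.9 rad, then falls to 0 by itself; needs under 1.5 N. Arm 22 mm wide (y), reaching 66 mm from the hinge, its outer part 36 mm thick; folded back its top is 140 mm above the table and its far side 35 mm behind the fence's face.
- stop_blue (a joint): Angle of the blue stop's arm, the same as for the red one; it starts folded back (3.4) and must stay there.
- plank: Planed plank, 62 x 420 x 16 mm, 0.2 to 0.36 kg, loose; slides at 2 to 5 N. Origin: centre of its underside (62 x 420 mm face); own x across its width, y along its length, z through its thickness. It starts on edge on the sled, own x up, underside facing the fence; tipped towards the fence it lies with own z up, x towards the fence, y to the left. The edge at own x = +31 mm starts uppermost.
- plank_center (a point): The plank's middle, 8 mm above the centre of its underside in its own frame.
- plank_left_end (a point): Middle of the plank's left end face (own x 0, y +210, z 8 mm).
- plank_edge_left (a point): Point on the edge that starts uppermost, 20 mm from the plank's left end (own x +31, y +190, z 8 mm).
- plank_edge_right (a point): Point on the same edge, 20 mm from the plank's right end (own x +31, y -190, z 8 mm).
- tape: Yellow tape measure, 38 x 70 x 62 mm, standing loose on the sled at the left; origin: centre of its underside. Leave alone.
- offcut: Short wooden offcut, 45 x 120 x 26 mm, loose on the sled at the right; origin: centre of its underside. Leave alone.
- joiner_pencil: Red flat pencil, 14 x 158 x 8 mm, loose on the sled; origin: centre of its underside. Leave alone.

How it is judged:
At the end, for the whole second after the job is handed in: The red stop hangs down (within 0.08 rad) and the blue one is still folded back (above 3.1 rad); the plank lies flat on the sled at rest, the edge that was uppermost against the fence (both ends of it within 3 mm of the face), its left end within 3.5 mm of the red stop's side (value of joint stop_red below 0.08 rad and value of joint stop_blue above 3.1 rad and angle between plank's own z axis and vertical below 0.04 rad and x of each of plank_edge_left, plank_edge_right in the frame of sled above 0.122 m and y of plank_left_end in the frame of stop_red_foot between -0.0145 and -0.006 m and height (world z) of plank_center below 0.026 m and linear speed of plank below 0.01 m/s); the robot touches nothing.
It fails at once if the plank is lifted: its middle rises more than 15 mm above where it stood on edge, or, lying flat, more than 15 mm off the sled (height (world z) of plank_center above 0.058 m or (angle between plank's own z axis and vertical below 0.3 rad and height (world z) of plank_center above 0.035 m)).
It fails at once if the blue stop is flipped (value of joint stop_blue below 2.8 rad).
It fails at once if the tape measure, the offcut or the pencil is moved more than 20 mm (distance of any of tape, offcut, joiner_pencil from where it was at the start of the episode above 0.02 m).
It also fails if it takes over 72 s, if anything falls off the work surface, if the arm or the gripper's body presses on something with over 40 N, if the wrist force passes 120 N, or if a joint passes its speed limit or range.

## Working session

There is one attempt and no reset: what is moved stays moved. The work goes in short steps, Python scripts to look and compute and a shell command to move; the robot and the scene stay as the last step left them, time stands still between calls to the robot, and variables do not carry over. Pictures are saved under pics/ and viewed, at most 10 in all, crops included, and the job is handed in when it is done.

```bash
mkdir -p pics; ls; python3 - <<'E'
from station import get_obs, optics
import cv2, numpy as np
for n in ("top","side"):
    cv2.imwrite(f"pics/{n}0.png", optics.get_image(n)[:,:,::-1])
    m=optics.camera_model(n); print(n,{k:np.round(v,4).tolist() for k,v in m.items()})
o=get_obs(); print({k:np.round(v,3).tolist() for k,v in o.items()})
E
```

```text
pics
top {'fx': 424.8034, 'fy': 424.8034, 'cx': 319.5301, 'cy': 195.836, 'distortion': [-0.0496, 0.0, 0.0, 0.0, 0.0], 'cam_to_world': [[0.0247, 0.9967, -0.0776, 0.3497], [-0.9996, 0.0256, 0.0108, -0.0301], [0.0127, 0.0773, 0.9969, 1.2446], [0.0, 0.0, 0.0, 1.0]]}
side {'fx': 487.6906, 'fy': 487.6906, 'cx': 325.6798, 'cy': 199.7541, 'distortion': [-0.0493, 0.0, 0.0, 0.0, 0.0], 'cam_to_world': [[-0.9371, 0.2165, -0.2737, 0.1562], [-0.3484, -0.5358, 0.7691, 0.838], [0.0199, 0.8161, 0.5776, 0.7355], [0.0, 0.0, 0.0, 1.0]]}
{'t': 0.1, 'q': [-1.328, 0.053, 1.614, -0.0, 1.476, -0.119], 'dq': [-0.001, -0.002, -0.003, 0.0, 0.0, 0.0], 'effort': [0.001, -39.49, -37.136, -0.0, 0.004, -0.0], 'tool_pos': [0.221, -0.584, 0.23], 'tool_rot': [-3.088, -0.565, 0.0], 'contact_force': [0.299, -0.412, 0.092], 'wrist_torque': [-0.013, -0.056, 0.028], 'grip_force': 0.0, 'opening': 0.085}
```

View pics/top0.png

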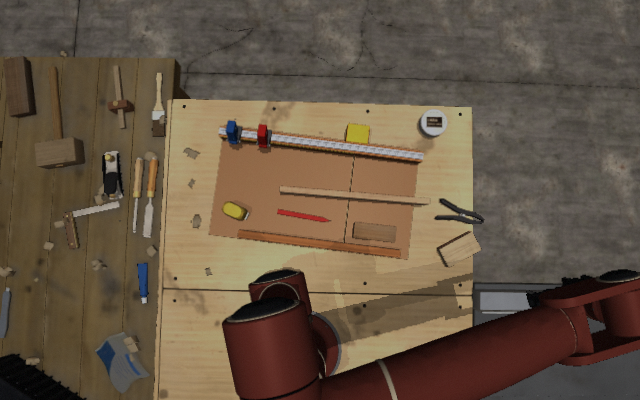

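View pics/side0.png

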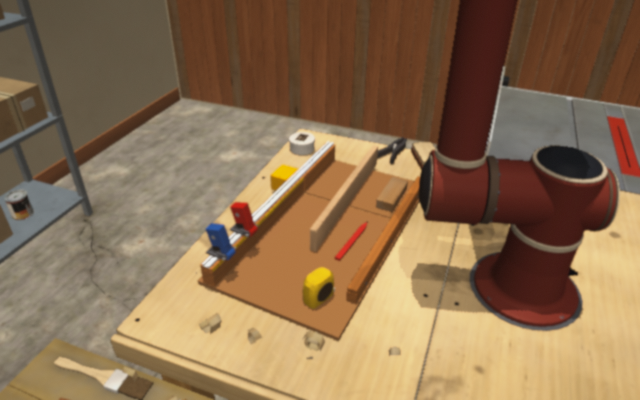

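The top view shows the sled's base corners near (218,130), (209,235) and (408,258). The red stop is at (263,135), the blue at (232,131). The plank on edge runs from (280,190) to (430,202). I'll enlarge both views.

```bash
python3 - <<'E'
import cv2
a=cv2.imread("pics/top0.png")[115:265,205:445]; cv2.imwrite("pics/topc.png",cv2.resize(a,None,fx=3.3333,fy=3.3333,interpolation=cv2.INTER_CUBIC))
a=cv2.imread("pics/side0.png")[135:345,190:440]; cv2.imwrite("pics/sidec.png",cv2.resize(a,None,fx=2.8,fy=2.8,interpolation=cv2.INTER_CUBIC))
E
```

```text
(no output)
```

View pics/topc.png

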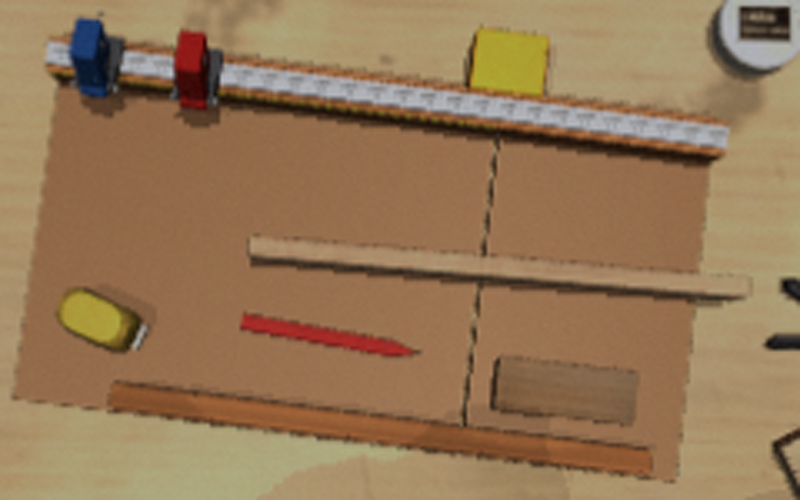

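View pics/sidec.png

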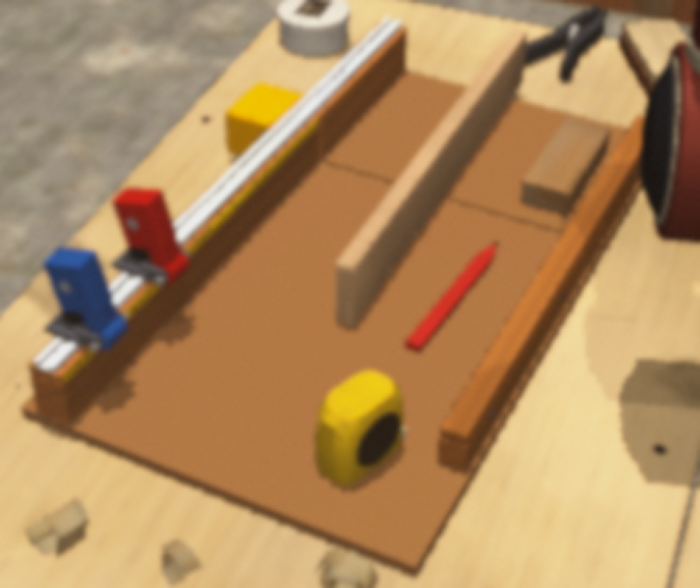

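```bash
cat > h.py <<'E'
import numpy as np, cv2
from station import optics
def ray(n,uv):
    m=optics.camera_model(n);K=np.array([[m['fx'],0,m['cx']],[0,m['fy'],m['cy']],[0,0,1]])
    p=cv2.undistortPoints(np.array([[uv]],float),K,np.array(m['distortion'])).ravel()
    T=np.array(m['cam_to_world']);return T[:3,3],T[:3,:3]@np.array([p[0],-p[1],-1])
def at(n,uv,z):
    o,d=ray(n,uv);return (o+d*(z-o[2])/d[2])[:3]
T=lambda u,v,z: at("top",(205+u/3.33333,115+v/3.33333),z)   # crop topc
S=lambda u,v,z: at("side",(190+u/2.8,135+v/2.8),z)          # crop sidec
def tri(a,b):
    (o1,d1),(o2,d2)=ray("top",a),ray("side",b)
    s=np.linalg.lstsq(np.c_[d1,-d2],o2-o1,rcond=None)[0];p,q=o1+s[0]*d1,o2+s[1]*d2
    return (p+q)/2,np.linalg.norm(p-q)
E
cat > a.py <<'E'
from h import *
np.set_printoptions(precision=4,suppress=True)
nl,nr=T(12,398,.012),T(676,480,.012); fr=T(711,158,.012)
fl=T(57,84,.012)
print('near corners',nl,nr,np.linalg.norm(nl-nr),'fence base?',fl,fr)
print('side near-left',S(413,572,.012),'fence bottom-left',S(70,420,.012))
yv=(nl-nr)[:2];yv/=np.linalg.norm(yv);yaw=np.arctan2(-yv[0],yv[1]);xv=np.array([np.cos(yaw),np.sin(yaw)])
print('yaw',yaw)
mid=(nl+nr)[:2]/2+.155*xv;print('origin',mid)
def loc(p):
    d=p[:2]-mid;return np.round([1000*d@xv,1000*d@yv,1000*p[2]],1)
for n,p in dict(fl=fl,fr=fr,side_nl=S(413,572,.012),side_fbl=S(70,420,.012),
  rail_r=T(652,450,.05),rail_l=T(114,382,.05),
  tr_l=T(45,65,.062),tr_r=T(722,155,.062),
  pl=T(249,236,.074),pr=T(750,279,.074),pl_s=S(356,268,.074),pr_s=S(526,62,.074),pl_sb=S(340,312,.012),
  red_topfl=T(177,32,.14),red_topfr=T(207,32,.14),red_low_l=T(182,106,.072),red_low_r=T(206,106,.072),
  blue_topfl=T(75,20,.14),blue_topfr=T(103,20,.14),blue_low=T(92,97,.072),
  tape=T(95,310,.074),pen1=T(243,320,.02),pen2=T(418,352,.02),off1=T(495,357,.038),off2=T(636,425,.038),
  red_s1=S(118,192,.14),red_s2=S(158,190,.14),).items(): print(n,np.round(p*1000),loc(p))
E
python3 a.py
```

```text
near corners [0.3255 0.2745 0.012 ] [ 0.2688 -0.3034  0.012 ] 0.5806191082596889 fence base? [0.6023 0.2472 0.012 ] [ 0.5518 -0.3319  0.012 ]
side near-left [0.3244 0.2821 0.012 ] fence bottom-left [0.6043 0.2439 0.012 ]
yaw -0.09778096458298582
origin [ 0.4514 -0.0296]
fl [602. 247.  12.] [123.1 290.2  12. ]
fr [ 552. -332.   12.] [ 129.4 -291.1   12. ]
side_nl [324. 282.  12.] [-156.8  297.8   12. ]
side_fbl [604. 244.  12.] [125.5 287.1  12. ]
rail_r [ 296. -274.   50.] [-130.8 -258.7   50. ]
rail_l [342. 180.  50.] [-129.4  197.6   50. ]
tr_l [608. 247.  62.] [129.  290.4  62. ]
tr_r [ 546. -329.   62.] [ 123.8 -288.8   62. ]
pl [466.  68.  74.] [ 4.7 98.6 74. ]
pr [ 441. -350.   74.] [  20.6 -320.1   74. ]
pl_s [447.  72.  74.] [-14.9 100.9  74. ]
pr_s [ 409. -282.   74.] [ -18.1 -255.1   74. ]
pl_sb [465.  58.  12.] [ 5.2 88.5 12. ]
red_topfl [620. 125. 140.] [153.  170.3 140. ]
red_topfr [621. 101. 140.] [155.9 146.7 140. ]
red_low_l [574. 128.  72.] [106.5 168.8  72. ]
red_low_r [574. 108.  72.] [109.  148.8  72. ]
blue_topfl [628. 206. 140.] [152.7 252.1 140. ]
blue_topfr [629. 184. 140.] [155.4 230.  140. ]
blue_low [580. 204.  72.] [104.9 244.8  72. ]
tape [401. 193.  74.] [-71.9 217.1  74. ]
pen1 [398.  75.  20.] [-63.4  99.4  20. ]
pen2 [374. -76.  20.] [-72.3 -54.1  20. ]
off1 [ 371. -141.   38.] [ -68.9 -119.2   38. ]
off2 [ 316. -263.   38.] [-111.7 -245.3   38. ]
red_s1 [614. 131. 140.] [146.3 175.7 140. ]
red_s2 [588. 118. 140.] [121.4 159.8 140. ]
```

```bash
cat > go.py <<'E'
# python3 go.py X Y Z : sled-frame target (mm) -> needed tool shift (mm), turn (rad) to sled-aligned, tool x = sled x
import sys; from h import *; from station import get_obs
from scipy.spatial.transform import Rotation as R
O=np.array([.4514,-.0296,0]);Y=R.from_rotvec([0,0,-.0978])
o=get_obs();Rt=R.from_rotvec(o['tool_rot']);p=np.array(o['tool_pos'])
print('t',round(o['t'],2),'sled pos',np.round(Y.inv().apply(p-O)*1000,1),'F',np.round(Y.inv().apply(o['contact_force']),1),'open',round(o['opening'],3))
if len(sys.argv)>3:
    g=Y.apply(np.array(sys.argv[1:4],float)/1000)+O
    Rg=Y*R.from_euler('x',np.pi)
    print('shift tool',np.round(Rt.inv().apply(g-p)*1000,1),'sled-aligned',np.round(Rg.inv().apply(g-p)*1000,1),'turn',np.round((Rt.inv()*Rg).as_rotvec(),3))
E
python3 go.py 195 159 220
```

```text
t 0.1 sled pos [-175.1 -574.2  230.2] F [ 0.3 -0.4  0.1] open 0.085
shift tool [ 656.9 -493.    11.2] sled-aligned [ 370.1 -733.2   10.2] turn [-0.002  0.     0.46 ]
```

```bash
python3 -m pendant '[[[0,0,0],[0,0,0.115],0],[[0,0,0],[0,0,0.115],0],[[0,0,0],[0,0,0.115],0],[[0,0,0],[0,0,0.115],0],[[15,-30,0],[0,0,0],0],[[15,-30,0],[0,0,0],0],[[15,-30,0],[0,0,0],0],[[15,-30,0],[0,0,0],0],[[15,-30,0],[0,0,0],0],[[15,-30,0],[0,0,0],0],[[15,-30,0],[0,0,0],0],[[15,-30,0],[0,0,0],0]]' && python3 go.py 195 159 220
```

```text
t: 1.1
tool_pos: [0.3645, -0.3557, 0.2308]
tool_rot: [-3.137, 0.155, 0.001]
contact_force: [0.3, -0.4, 0.4]
opening: 0.0
grip_force: 0.0
t 1.1 sled pos [ -54.6 -333.1  230.8] F [ 0.4 -0.4  0.4] open 0.0
shift tool [ 249.2 -492.2   10.9] sled-aligned [ 249.6 -492.1   10.8] turn [-0.001  0.    -0.001]
```

```bash
python3 -m pendant '[[[18,-36,0],[0,0,0],0],[[18,-36,0],[0,0,0],0],[[18,-36,0],[0,0,0],0],[[18,-36,0],[0,0,0],0],[[18,-36,0],[0,0,0],0],[[18,-36,0],[0,0,0],0],[[18,-36,0],[0,0,0],0],[[18,-36,0],[0,0,0],0],[[18,-36,0],[0,0,0],0],[[18,-36,0],[0,0,0],0],[[18,-36,0],[0,0,0],0],[[18,-36,0],[0,0,0],0]]' >/dev/null; python3 -m pendant '[[[17,-30,0],[0,0,0],0],[[17,-30,0],[0,0,0],0],[[0,0,0],[0,0,0],0],[[0,0,0],[0,0,0],0]]' && python3 go.py 195 159 118
```

```text
t: 2.43
tool_pos: [0.6612, 0.1091, 0.23]
tool_rot: [3.138, -0.15, -0.003]
contact_force: [-1.3, -0.4, -0.5]
opening: -0.0003
grip_force: 0.0
t 2.43 sled pos [195.3 158.5 230. ] F [-1.2 -0.6 -0.5] open -0.0
shift tool [ -0.   -0.5 112. ] sled-aligned [ -0.3  -0.5 112. ] turn [0.001 0.002 0.002]
```

Descend behind the red stop, then sweep toward the robot.

```bash
python3 -m pendant '[[[0,0,38],[0,0,0],0],[[0,0,38],[0,0,0],0],[[0,0,36],[0,0,0],0],[[0,0,0],[0,0,0],0],[[-8,0,0],[0,0,0],0],[[-8,0,0],[0,0,0],0],[[-8,0,0],[0,0,0],0],[[-8,0,0],[0,0,0],0],[[-8,0,0],[0,0,0],0],[[-8,0,0],[0,0,0],0]]'; python3 go.py;  python3 -m pendant '[[[-8,0,0],[0,0,0],0],[[-8,0,0],[0,0,0],0],[[0,0,0],[0,0,0],0],[[0,0,0],[0,0,0],0],[[0,0,0],[0,0,0],0],[[0,0,-40],[0,0,0],0],[[0,0,-40],[0,0,0],0],[[0,0,-30],[0,0,0],0],[[0,0,0],[0,0,0],0]]'; python3 go.py; python3 - <<'E'
from station import optics; import cv2
a=optics.get_image("side")[:,:,::-1]; cv2.imwrite("pics/side1.png",cv2.resize(a[135:345,190:440],None,fx=2.8,fy=2.8))
E
```

```text
t: 3.27
tool_pos: [0.6136, 0.1126, 0.1215]
tool_rot: [-3.137, 0.154, -0.006]
contact_force: [0.5, 0.1, 0.7]
opening: -0.0
grip_force: 0.5
t 3.27 sled pos [147.6 157.3 121.5] F [0.5 0.1 0.7] open -0.0
t: 4.02
tool_pos: [0.6017, 0.1142, 0.2385]
tool_rot: [-3.136, 0.154, -0.022]
contact_force: [1.3, -0.1, 2.2]
opening: -0.0001
grip_force: 0.0
t 4.02 sled pos [135.6 157.8 238.5] F [1.3 0.  2.2] open -0.0
```

View pics/side1.png

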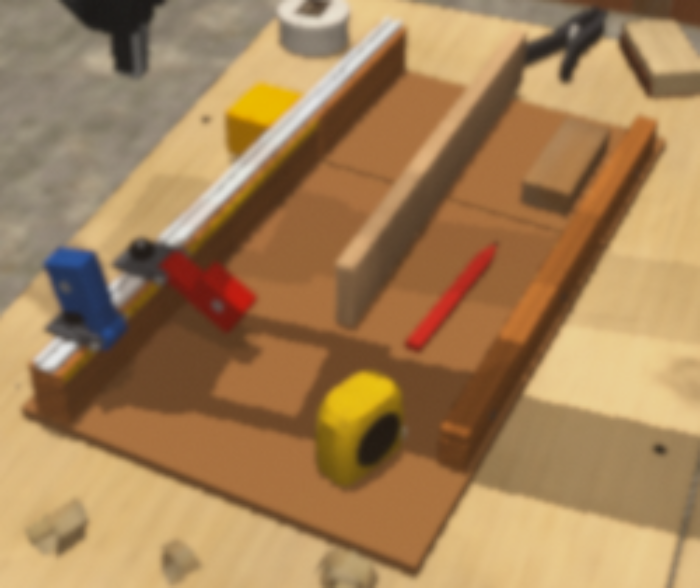

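The red arm is swinging down (at about (205,290)) and the blue one is still folded back. Now I go to the plank's near side at its middle.

```bash
python3 -m pendant '[[[-21,33,0],[0,0,0],1],[[-21,33,0],[0,0,0],1],[[-21,33,0],[0,0,0],1],[[-21,33,0],[0,0,0],1],[[-21,33,0],[0,0,0],1],[[-21,33,0],[0,0,0],1],[[-21,33,0],[0,0,0],1],[[-21,33,0],[0,0,0],1],[[0,0,0],[0,0,0],1],[[0,0,0],[0,0,0],1]]'; python3 go.py -38 -111 46
```

```text
t: 4.9
tool_pos: [0.4032, -0.1335, 0.228]
tool_rot: [-3.136, 0.161, 0.002]
contact_force: [0.1, -0.4, 1.5]
opening: 0.0854
grip_force: 0.0
t 4.9 sled pos [ -37.8 -108.1  228. ] F [ 0.1 -0.4  1.5] open 0.085
shift tool [1.00e-01 3.10e+00 1.82e+02] sled-aligned [ -0.2   2.9 182. ] turn [-0.001  0.001 -0.005]
```

```bash
python3 -m pendant '[[[0,0,36],[0,0,0],1],[[0,0,36],[0,0,0],1],[[0,0,36],[0,0,0],1],[[0,0,36],[0,0,0],1],[[0,3,36],[0,0,0],1],[[0,0,0],[0,0,0],1],[[5,0,0],[0,0,0],1],[[5,0,0],[0,0,0],1],[[5,0,0],[0,0,0],1],[[5,0,0],[0,0,0],1]]'; python3 go.py; python3 -m pendant '[[[5,0,0],[0,0,0],1],[[5,0,0],[0,0,0],1],[[5,0,0],[0,0,0],1],[[4,0,0],[0,0,0],1],[[4,0,0],[0,0,0],1],[[0,0,0],[0,0,0],1],[[0,0,0],[0,0,0],1],[[0,0,0],[0,0,0],1]]'; python3 go.py;python3 - <<'E'
from station import optics; import cv2
a=optics.get_image("side")[:,:,::-1]; cv2.imwrite("pics/side2.png",cv2.resize(a[135:345,190:440],None,fx=2.8,fy=2.8))
E
```

```text
t: 5.73
tool_pos: [0.4269, -0.1381, 0.0523]
tool_rot: [3.136, -0.153, 0.008]
contact_force: [-0.3, -0.9, 0.5]
opening: 0.086
grip_force: 0.1
t 5.73 sled pos [ -13.8 -110.4   52.3] F [-0.2 -0.9  0.5] open 0.086
t: 6.4
tool_pos: [0.4467, -0.1394, 0.0491]
tool_rot: [-3.138, 0.154, 0.001]
contact_force: [0.2, 0.1, 0.3]
opening: 0.0855
grip_force: 0.0
t 6.4 sled pos [   6.  -109.8   49.1] F [0.2 0.1 0.3] open 0.085
```

View pics/side2.png

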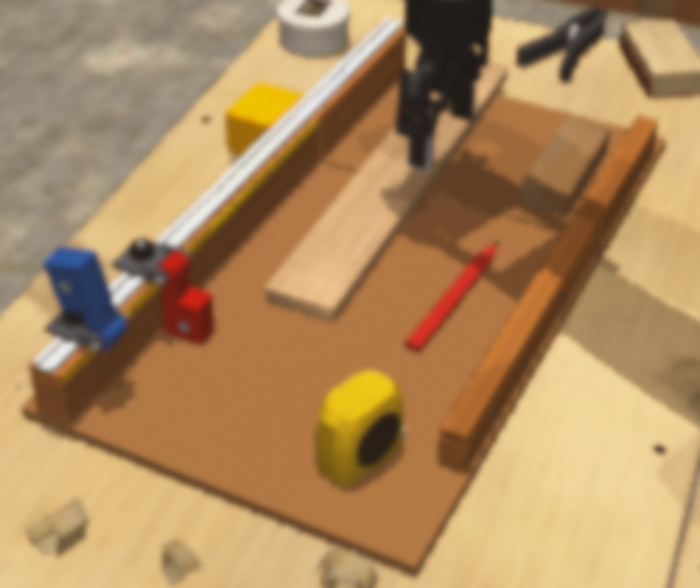

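The plank now lies flat with its left end at (268,292)–(333,315), and the red stop hangs down at (185,310). I measure the plank from there, then back off, lower and push at the near edge.

```bash
cat >> a.py <<'E'
print('---')
for q in [(268,290),(333,312),(506,76),(488,66)]: print(q,loc(S(*q,.028)))
E
python3 a.py | sed -n '/---/,$p'; python3 -m pendant '[[[-15,0,0],[0,0,0],1],[[-15,0,0],[0,0,0],1],[[0,0,0],[0,0,0],1],[[0,0,0],[0,0,0],1]]' ; python3 go.py -24 -111 4
python3 - <<'E'
from station import optics; import cv2
a=optics.get_image("top")[:,:,::-1]; cv2.imwrite("pics/top2.png",cv2.resize(a[115:265,205:445],None,fx=3.33333,fy=3.33333,interpolation=cv2.INTER_CUBIC))
E
```

```text
---
(268, 290) [ 60.6 107.6  28. ]
(333, 312) [  1.7 107.6  28. ]
(506, 76) [  14.9 -295.    28. ]
(488, 66) [  38.6 -304.9   28. ]
t: 6.78
tool_pos: [0.4168, -0.1365, 0.0492]
tool_rot: [3.138, -0.155, 0.001]
contact_force: [-0.1, 0.6, 0.4]
opening: 0.0854
grip_force: 0.0
t 6.78 sled pos [ -24.  -109.8   49.2] F [-0.1  0.6  0.4] open 0.085
shift tool [ 0.   1.2 45.2] sled-aligned [ 0.   1.2 45.2] turn [ 0.    -0.    -0.001]
```

View pics/top2.png

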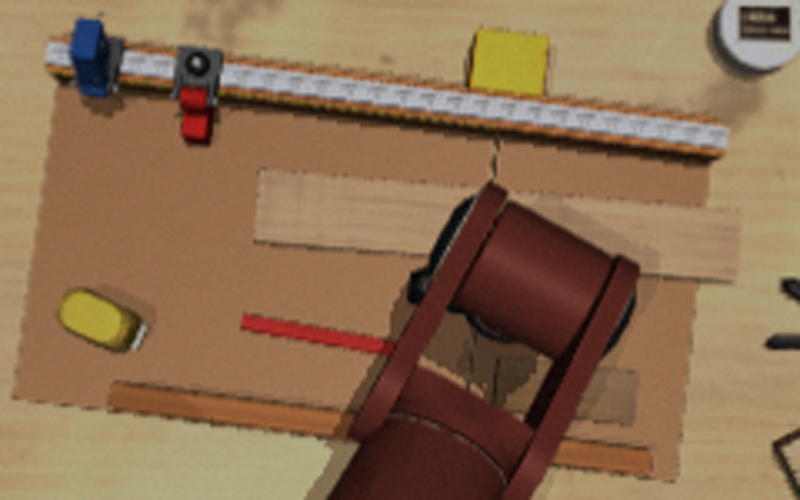

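The flat plank's near edge runs from (255,243) to (737,283). In the sled frame that is x ≈ 2 to 17, and its left end is at y ≈ 104. I'll push at the middle with the fingers shut.

```bash
python3 -m pendant '[[[0,-5,0],[0,0,0],0],[[0,0,0],[0,0,0],0],[[0,0,0],[0,0,0],0],[[0,0,0],[0,0,0],0],[[0,0,0],[0,0,0],0],[[0,0,15],[0,0,0],0],[[0,0,14],[0,0,0],0],[[0,0,0],[0,0,0],0],[[0,0,0],[0,0,0],0]]'; python3 go.py 52 -105 19
```

```text
t: 7.58
tool_pos: [0.4169, -0.1312, 0.0196]
tool_rot: [-3.137, 0.154, 0.003]
contact_force: [-0.3, 0.0, -0.2]
opening: -0.0001
grip_force: 0.0
t 7.58 sled pos [ -24.4 -104.5   19.6] F [-0.3 -0.  -0.2] open -0.0
shift tool [76.4  0.5  0.5] sled-aligned [76.4  0.5  0.6] turn [-0.001  0.002 -0.   ]
```

```bash
python3 -m pendant '[[[6,0,0],[0,0,0],0],[[6,0,0],[0,0,0],0],[[6,0,0],[0,0,0],0],[[6,0,0],[0,0,0],0],[[6,0,0],[0,0,0],0],[[6,0,0],[0,0,0],0],[[6,0,0],[0,0,0],0],[[6,0,0],[0,0,0],0],[[6,0,0],[0,0,0],0],[[6,0,0],[0,0,0],0],[[3,0,0],[0,0,0],0],[[0,0,0],[0,0,0],0]]'; python3 go.py
for i in 1 2 3; do python3 -m pendant '[[[3,0,0],[0,0,0],0],[[0,0,0],[0,0,0],0]]' >/dev/null; python3 go.py; done
```

```text
t: 8.58
tool_pos: [0.4813, -0.1379, 0.0204]
tool_rot: [3.138, -0.154, 0.002]
contact_force: [-0.5, 0.0, 0.3]
opening: -0.0
grip_force: 0.0
t 8.58 sled pos [  40.3 -104.9   20.4] F [-0.5 -0.   0.3] open -0.0
t 8.75 sled pos [  42.6 -104.8   20.3] F [-0.9 -0.2 -0.6] open 0.0
t 8.92 sled pos [  45.4 -104.7   20.2] F [-1.   0.2  0.7] open 0.0
t 9.08 sled pos [  48.6 -104.8   20.3] F [-1.8  0.4 -0.6] open -0.0
```

```bash
for i in 1 2 3; do python3 -m pendant '[[[2,0,0],[0,0,0],0],[[0,0,0],[0,0,0],0]]' >/dev/null; python3 go.py; done
```

```text
t 9.25 sled pos [  50.2 -104.7   20.2] F [-2.7  0.3  1.1] open 0.0
t 9.42 sled pos [  50.3 -104.7   20.1] F [-10.6   0.9   6.8] open 0.0
t 9.58 sled pos [  50.3 -104.7   20. ] F [-17.8  -0.1  15. ] open 0.0
```

```bash
python3 -m pendant '[[[-15,0,0],[0,0,0],0],[[-10,0,0],[0,0,0],0],[[0,0,-35],[0,0,0],0],[[0,0,-35],[0,0,0],0],[[8,34,0],[0,0,0],0],[[8,34,0],[0,0,0],0],[[10,34,0],[0,0,0],0],[[10,34,0],[0,0,0],0],[[10,34,0],[0,0,0],0],[[10,34,0],[0,0,0],0],[[10,34,0],[0,0,0],0],[[0,17,0],[0,0,0],0]]' >/dev/null;  python3 -m pendant '[[[0,0,0],[0,0,0],0],[[0,0,0],[0,0,0],0]]' >/dev/null; python3 go.py 94 -358 20; python3 - <<'E'
from station import optics; import cv2
a=optics.get_image("top")[:,:,::-1]; cv2.imwrite("pics/top3.png",cv2.resize(a[115:265,205:445],None,fx=3.33333,fy=3.33333,interpolation=cv2.INTER_CUBIC))
E
```

```text
t 10.75 sled pos [  95.  -360.4   90.2] F [ 1.7 -0.3  0. ] open 0.0
shift tool [-1.  -2.3 70.2] sled-aligned [-1.  -2.4 70.2] turn [-0.    -0.    -0.002]
```

View pics/top3.png

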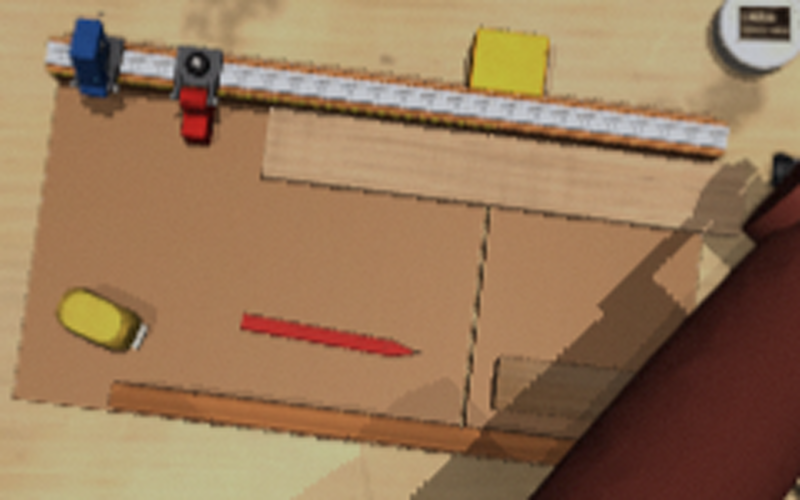

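The plank is flush with the fence, its left end at (262,178) and about 50 mm short of the red stop. Pencil, tape and offcut have not moved. Next I lower the fingers and push left.

```bash
python3 -m pendant '[[[0,0,35],[0,0,0],0],[[0,0,35],[0,0,0],0],[[0,0,0],[0,0,0],0],[[0,-7,0],[0,0,0],0],[[0,-7,0],[0,0,0],0],[[0,-6,0],[0,0,0],0],[[0,-5,0],[0,0,0],0],[[0,-5,0],[0,0,0],0],[[0,-5,0],[0,0,0],0],[[0,-5,0],[0,0,0],0],[[0,-5,0],[0,0,0],0],[[0,0,0],[0,0,0],0]]' >/dev/null; python3 go.py; python3 -m pendant '[[[0,-5,0],[0,0,0],0],[[0,-5,0],[0,0,0],0],[[0,-5,0],[0,0,0],0],[[0,0,0],[0,0,0],0]]' >/dev/null; python3 go.py
for i in 1 2 3; do python3 -m pendant '[[[0,-2.5,0],[0,0,0],0],[[0,0,0],[0,0,0],0]]' >/dev/null; python3 go.py; done
```

```text
t 11.8 sled pos [  96.  -314.7   21.5] F [-0.1  0.1  5.5] open -0.0
t 12.13 sled pos [  96.1 -300.1   21.5] F [ 0.2 -0.9  6.4] open -0.0
t 12.3 sled pos [  96.1 -298.    21.5] F [ 0.3 -4.2  5.9] open -0.0
t 12.47 sled pos [  96.1 -295.7   21.5] F [-0.3 -4.   5.3] open -0.0
t 12.63 sled pos [  96.1 -293.2   21.5] F [-0.2 -4.9  6.1] open -0.0
```

```bash
python3 - <<'E'
from station import optics; import cv2, numpy as np
a=optics.get_image("top")[115:215,205:305,::-1]; b=optics.get_image("side")[135:285,190:390,::-1]
a=cv2.resize(a,None,fx=4,fy=4,interpolation=cv2.INTER_CUBIC); b=cv2.resize(b,(400,300),interpolation=cv2.INTER_CUBIC)
b=np.vstack([b,np.zeros((100,400,3),np.uint8)]); cv2.imwrite("pics/c4.png",np.hstack([a,b]))
E
```

```text
(no output)
```

View pics/c4.png

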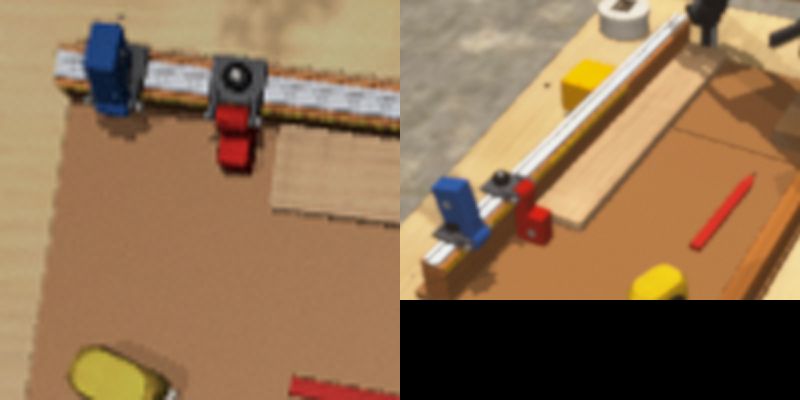

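```bash
python3 - <<'E'
import re
src=open('a.py').read().split("for n,p in")[0]; exec(src)
for u,v in [(272,210),(275,128)]: print(loc(at("top",(205+u/4,115+v/4),.028)))
for u,v,z in [(253,130,.072),(252,165,.045),(217,165,.045)]: print(loc(at("top",(205+u/4,115+v/4),z)))
E
```

```text
near corners [0.3255 0.2745 0.012 ] [ 0.2688 -0.3034  0.012 ] 0.5806191082596889 fence base? [0.6023 0.2472 0.012 ] [ 0.5518 -0.3319  0.012 ]
side near-left [0.3244 0.2821 0.012 ] fence bottom-left [0.6043 0.2439 0.012 ]
yaw -0.09778096458298582
origin [ 0.4514 -0.0296]
[ 59.1 129.   28. ]
[118.8 134.7  28. ]
[107.5 144.5  72. ]
[ 87.2 145.4  45. ]
[ 84.1 170.2  45. ]
```

About 14 mm is left to the stop. I keep pushing in small steps until the force rises.

```bash
for i in 1 2 3 4; do python3 -m pendant '[[[0,-2.5,0],[0,0,0],0],[[0,0,0],[0,0,0],0]]' >/dev/null; python3 go.py; done;  for i in 1 2 3 ; do python3 -m pendant '[[[0,-1.5,0],[0,0,0],0],[[0,0,0],[0,0,0],0]]' >/dev/null; python3 go.py; done
```

```text
t 12.9 sled pos [  96.1 -290.7   21.5] F [-0.7 -3.7  6. ] open -0.0
t 13.07 sled pos [  96.  -288.2   21.5] F [-0.2 -4.2  6.1] open -0.0
t 13.23 sled pos [  96.  -285.7   21.5] F [-0.3 -4.4  5.2] open 0.0
t 13.4 sled pos [  96.1 -283.2   21.5] F [ 0.6 -4.4  5.9] open 0.0
t 13.57 sled pos [  96.1 -281.8   21.5] F [ 0.2 -4.6  5.4] open -0.0
t 13.73 sled pos [  96.1 -280.4   21.5] F [-0.2 -4.3  5.5] open 0.0
t 13.9 sled pos [  96.1 -278.9   21.6] F [-1.  -4.5  6.2] open 0.0
```

```bash
for i in 1 2 3 4 5; do python3 -m pendant '[[[0,-1.5,0],[0,0,0],0],[[0,0,0],[0,0,0],0]]' >/dev/null; python3 go.py; done
```

```text
t 14.07 sled pos [  96.1 -277.4   21.5] F [ 0.  -5.6  6.6] open -0.001
t 14.23 sled pos [  96.1 -276.5   21.5] F [ 0.3 -7.1  5.3] open -0.0
t 14.4 sled pos [  96.1 -276.4   21.6] F [  0.1 -11.1   3.1] open 0.0
t 14.57 sled pos [  96.  -276.2   21.6] F [ -0.3 -15.2   2.1] open 0.0
t 14.73 sled pos [  95.9 -276.1   21.6] F [ -0.9 -20.   -0.5] open 0.0
```

The plank has met the stop. Now I back off and press the near edge towards the fence once more at the middle.

```bash
python3 -m pendant '[[[0,10,0],[0,0,0],0],[[0,20,0],[0,0,0],0],[[0,0,-35],[0,0,0],0],[[0,0,-35],[0,0,0],0],[[-12,-38,0],[0,0,0],0],[[-12,-38,0],[0,0,0],0],[[-12,-38,0],[0,0,0],0],[[-12,-38,0],[0,0,0],0],[[-12,-38,0],[0,0,0],0],[[-12,-38,0],[0,0,0],0],[[0,0,0],[0,0,0],0],[[0,0,0],[0,0,0],0]]' >/dev/null; python3 go.py 30 -62 20;  python3 - <<'E'
from station import optics; import cv2
cv2.imwrite("pics/t5.png",optics.get_image("top")[:,:,::-1])
E
```

```text
t 15.73 sled pos [ 21.4 -69.7  88.8] F [ 0.4 -1.  -0.1] open 0.0
shift tool [ 8.8 -7.6 68.8] sled-aligned [ 8.6 -7.7 68.8] turn [-0.002  0.003  0.003]
```

```bash
python3 -m pendant '[[[0,-8,35],[0,0,0],0],[[8,0,33],[0,0,0],0],[[0,0,0],[0,0,0],0],[[5,0,0],[0,0,0],0],[[5,0,0],[0,0,0],0],[[5,0,0],[0,0,0],0],[[2,0,0],[0,0,0],0],[[0,0,0],[0,0,0],0]]' >/dev/null; python3 go.py; for i in 1 2 3 4; do python3 -m pendant '[[[1.5,0,0],[0,0,0],0],[[0,0,0],[0,0,0],0]]' >/dev/null; python3 go.py; done
```

```text
t 16.45 sled pos [ 50.  -64.9  24.2] F [ 0.6  0.8 -0.5] open 0.0
t 16.62 sled pos [ 50.3 -64.5  23.1] F [-0.2 -0.2  0.2] open 0.0
t 16.78 sled pos [ 50.4 -64.3  22.3] F [-4.8  0.4  3.6] open 0.0
t 16.95 sled pos [ 50.4 -64.3  22.1] F [-10.1  -0.7   8. ] open 0.0
t 17.12 sled pos [ 50.5 -64.2  21.9] F [-15.6  -1.   13.1] open -0.0
```

```bash
python3 -m pendant '[[[-10,0,0],[0,0,0],0],[[-20,0,0],[0,0,0],0],[[0,0,-35],[0,0,0],0],[[0,0,-35],[0,0,0],0],[[0,0,-35],[0,0,0],0],[[-10,36,-10],[0,0,0],0],[[-10,36,0],[0,0,0],0],[[-10,36,0],[0,0,0],0],[[-10,36,0],[0,0,0],0],[[-10,36,0],[0,0,0],0],[[-10,36,0],[0,0,0],0],[[-10,36,0],[0,0,0],0]]' >/dev/null; python3 -m pendant '[[[-10,36,0],[0,0,0],0],[[-10,36,0],[0,0,0],0],[[0,36,0],[0,0,0],0],[[0,0,0],[0,0,0],0],[[0,0,0],[0,0,0],0]]' >/dev/null; python3 go.py;  python3 - <<'E'
from station import optics; import cv2,numpy as np
a=optics.get_image("top")[115:190,205:425,::-1]; b=optics.get_image("side")[135:270,190:390,::-1]
a=cv2.resize(a,(800,273),interpolation=cv2.INTER_CUBIC); b=cv2.resize(b,(480,324),interpolation=cv2.INTER_CUBIC)
cv2.imwrite("pics/c6.png",np.vstack([a,np.hstack([b,np.zeros((324,320,3),np.uint8)])]))
E
```

```text
t 18.53 sled pos [ -66.2 -425.7  137.2] F [-0.3 -0.1 -0.1] open -0.0
```

View pics/c6.png

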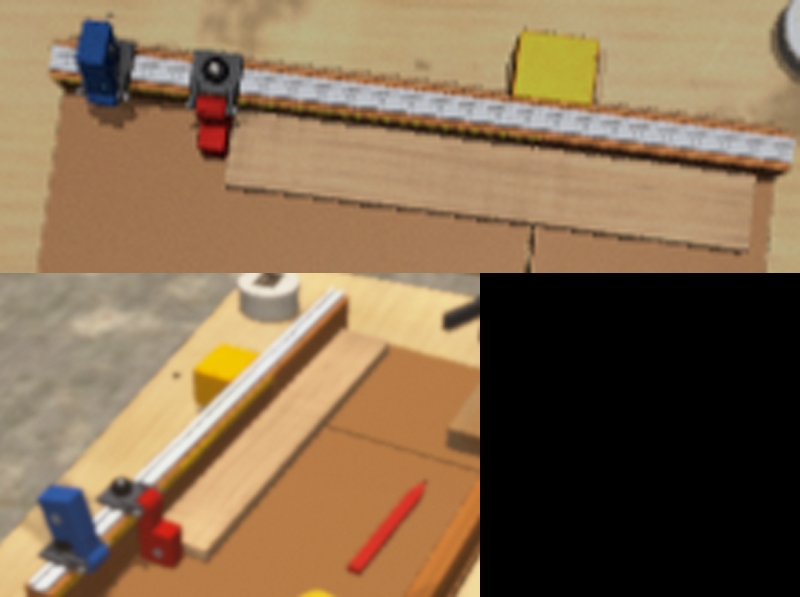

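```bash
python3 - <<'E'
exec(open('a.py').read().split("for n,p in")[0])
s=220/800
for u,v in [(227,186),(748,249)]: print(loc(at("top",(205+u*s,115+v*s),.02)))
# sub-pixel near-edge dark line: column-wise gradient minimum
import cv2
g=cv2.cvtColor(optics.get_image("top"),cv2.COLOR_RGB2GRAY).astype(float)
for c in range(272,410,15):
    v0=(186+(c-205-227*s)/s*(249-186)/(748-227))*s+115; r=np.arange(int(v0)-4,int(v0)+5); w=np.clip(g[r[0]:r[-1],c]-g[r[0]+1:r[-1]+1,c],0,None)
    e=(w*(r[:-1]+.5)).sum()/w.sum(); print(c,round(e,2),loc(at("top",(c,e),.02)))
E
```

```text
near corners [0.3255 0.2745 0.012 ] [ 0.2688 -0.3034  0.012 ] 0.5806191082596889 fence base? [0.6023 0.2472 0.012 ] [ 0.5518 -0.3319  0.012 ]
side near-left [0.3244 0.2821 0.012 ] fence bottom-left [0.6043 0.2439 0.012 ]
yaw -0.09778096458298582
origin [ 0.4514 -0.0296]
[ 62.1 146.5  20. ]
[  63.4 -273.5   20. ]
272 165.72 [ 65.  133.5  20. ]
287 167.4 [65.5 89.6 20. ]
302 169.4 [65.1 45.6 20. ]
317 171.21 [65.2  1.7 20. ]
332 172.98 [ 65.5 -42.1  20. ]
347 174.88 [ 65.3 -86.1  20. ]
362 176.89 [  64.9 -130.1   20. ]
377 178.87 [  64.6 -174.2   20. ]
392 180.62 [  65.  -218.2   20. ]
407 182.62 [  64.6 -262.5   20. ]
```

The plank's near edge is parallel to the fence within 1 mm, and its left end is on the red stop. The blue stop is still folded back.

```bash
python3 -c "
from station import ctrl; print(ctrl.finish_job())"
```

```text
the job is handed in; nothing more can be done
None
```

The job is handed in, with no verdict returned: the last pictures show the red stop down, the blue stop folded back, and the plank flat against the fence with its left end on the red stop; the tape, pencil and offcut looked unmoved.

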